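Stack a grating disc and its separator on the splined storage spindle

TASK

Put the two washed food-processor plates away from the drying mat on the storage stand: first the larger grating disc, its finger tab over the stand's tongue, then the smaller separator plate on top of it with its tab pointing the opposite way, each slid over the splined spindle and fully home. The spindle's splines do not stand in line with the tongue: rest the disc lightly on the sprung spindle, turn it until it drops onto the splines, then turn it with the spindle until its tab is over the tongue; never force a plate down. Leave the other things on the worktop where they are.

Things in the scene. Friction and masses are not known exactly. Their poses are not given: they have to be found in the camera images.
- stand: black round storage stand, fixed to the worktop, 92 mm across and 12 mm high, with a tongue along its x axis; origin at the centre of its underside, z up along the spindle's axis. The disc comes to rest on its top (12 mm above the origin), the separator on the top of the disc's collar (39 mm above the origin).
- tongue (a point): point on top of the stand's straight tongue (22 mm wide, as high as the stand, its end 83 mm from the axis), 75 mm out from the axis along the stand's x axis; the end of the disc's tab belongs over it, within some 15 degrees
- spindle: steel splined hub on a spring in the middle of the stand; origin on its axis level with the upper ends of the splines, 60 mm above the stand's underside when unpressed; axes are the stand's. Four splines, 10 mm wide and 35 mm across their tops, run from here down to the stand. The hub turns with friction (0.15 N m) and can stand at any angle, which this entry does not tell. Force on it must stay below 25 N.
- nose (a point): tip of the spindle's plain round nose, 13 mm above the splines' ends (23 mm across at its foot, 14 mm at the tip). Pressed down, the spindle gives: 3 N to start, then 1 N per mm, 8 mm to its stop. A plate fits every 90 degrees with about 4 degrees of play either way; else it only pushes the spindle down. When teeth and gaps meet, the spindle springs up and the plate slides down freely.
- disc_grip (a point): the larger plate: steel grating disc with small raised points, 110 mm across, about 0.16 kg, lying on the 5 mm drying mat. Flange 5 mm thick; on it an octagonal collar to grip from above, 50 mm across its 8 flats (20 mm wide, one faces the tab), its top 27 mm above the underside. This point: on the axis, 16 mm above the underside; x to the tab, z up. Fully home: 28 mm above the stand's underside.
- disc_tab (a point): outer end of the disc's flat finger tab (24 mm wide, 5 mm thick), 75 mm from its axis. Low in the plate's bore, from the underside to 10 mm above it, four inward teeth, 10 mm wide, leave a 27 mm hole between their tips; they stand at 45, 135, 225 and 315 degrees from the tab. The collar above them is open, 42 mm wide, so the spindle passes up through it.
- separator_grip (a point): the smaller plate: plain grey separator, 92 mm across, about 0.12 kg, lying on the 5 mm drying mat. Flange 5 mm thick; on it an octagonal collar to grip from above, 50 mm across its 8 flats (20 mm wide, one faces the tab), its top 27 mm above the underside. This point: on the axis, 16 mm above the underside; x to the tab, z up. Fully home on the disc: 55 mm above the stand's underside.
- separator_tab (a point): outer end of the separator's flat finger tab (24 mm wide, 5 mm thick), 64 mm from its axis. Low in the plate's bore, from the underside to 10 mm above it, four inward teeth, 10 mm wide, leave a 27 mm hole between their tips; they stand at 45, 135, 225 and 315 degrees from the tab. The collar above them is open, 42 mm wide, so the spindle passes up through it.
- pepper_grinder: small black pepper grinder, 35 mm across, 106 mm tall; a bystander, to be left alone; origin under its centre
- milk_pitcher: steel milk pitcher, 70 x 96 x 105 mm tall; a bystander, to be left alone; origin under its centre
- garlic: garlic bulb, 60 mm across, 58 mm tall; a bystander, to be left alone; origin under its centre

How it is judged:
On the way, in this order (a step that is already met when the one before it is completed fails the run):
1. the grating disc is fully home on the splines, flat on the stand, its tab over the tongue, before the separator goes on (horizontal distance between disc_grip and stand below 0.004 m and z of disc_grip in the frame of stand between 0.0255 and 0.0305 m and angle between disc_grip's own z axis and vertical below 0.06 rad and horizontal distance between disc_tab and tongue below 0.022 m and horizontal distance between separator_grip and stand above 0.06 m), for 0.2 s.
2. the separator is fully home on the splines on top of the disc, tabs opposite (horizontal distance between each of disc_grip, separator_grip and stand below 0.004 m and z of disc_grip in the frame of stand between 0.0255 and 0.0305 m and angle between each of disc_grip, separator_grip's own z axis and vertical below 0.06 rad and horizontal distance between disc_tab and tongue below 0.022 m and z of separator_grip in the frame of stand between 0.0525 and 0.0575 m and horizontal distance between disc_tab and separator_tab above 0.133 m), for 0.2 s.
At the end, for the whole second after the job is handed in: Disc flat on the stand, separator flat on the disc's collar, both on the spindle: axes within 4 mm of the stand's, heights within 2.5 mm of fully home, level within 0.06 rad; disc's tab end within 22 mm of the tongue point, tab ends over 133 mm apart (within about 33 degrees of opposite) (all of step 2); the robot touches nothing.
It fails at once if the spindle is forced: more than 25 N on it (contact force between anything else and spindle above 25 N).
It fails at once if a bystander (pepper grinder, milk pitcher, garlic) is moved by more than 30 mm (distance of any of pepper_grinder, milk_pitcher, garlic from where it was at the start of the episode above 0.03 m).
It also fails if it takes over 72 s, if anything falls off the work surface, if the arm or the gripper's body presses on something with over 40 N, if the wrist force passes 120 N, or if a joint passes its speed limit or range.

ROBOT

A 7-joint arm with a two-finger parallel gripper is mounted at the origin on a cart in front of the work surface, level with it; the furniture and walls round the work are solid. World frame = base frame: x ahead of the robot, y to its left, z up, the work surface at z = 0. Lengths are in m, angles in rad, forces in N, time in s.
With the tool pointing down it reaches from about 0.425 to 0.875 m from the base axis. Payload 8.4 kg.
Tool frame: the origin (TCP) lies midway between the tips of the shut fingers; the grasp point (between the pads) lies grip_point_offset behind it (grip_point_offset is the distance from the TCP to the grasp point, in m); z points along the fingers, y is the line along which they close (so a half turn about z gives the same grasp; the last joint's range is limited). The gripper opens to 85 mm and grips with 20 to 120 N. Pads are 22 mm wide; open, the fingers measure 114 mm over their backs; the gripper's body (76 mm by 85 mm) begins 54 mm behind the grasp point. The pads swing forward as they close: fully open they stand 13 mm farther back than shut.
Start: joints at [-1.37, 0.333, 0.04, 1.465, -0.013, 1.343, -0.059], TCP at [0.192, 0.621, 0.204] pointing down, gripper open.
Joint ranges: [-2.58, 2.58], [-0.38, 2.09], [-1.3, 1.39], [0.25, 2.4], [-1.5, 4.64], [0.08, 2.09], [-2.65, 2.65]. Speed limits (rad/s): [2.22, 2.22, 2.79, 2.79, 3.14, 3.14, 3.14].

INTERFACE

Orientations are given as a unit quaternion [w, x, y, z].
In Python, from rig import read_state, read_camera, hand_in, look_for, cut_out, grip_point_offset gives the robot as it stands.
- The arm moves only by the tool apply_moves, never from a script. Its argument "series" is one flat list of numbers, 6 for each row, row after row: the shift along the tool's x, y, z in units of 30 mm (1.0 is 30 mm), then the turn, a rotation vector about the tool's x, y, z in units of 8 degrees (1.0 is 8 degrees). A call has 1 to 5 rows; each row is the pose to reach, as a shift and turn from the pose commanded when the call began, along the tool's axes at that moment; what a row does not reach only later rows make up. A row lasts 1/10 s, in which the tool goes at most 50 mm and 8.59 degrees, less where a joint would pass 70% of its speed; a pose out of reach is approached as far as the arm can. A call with a gripper value outside its range is refused whole. "gripper" is the gripper's target within -1 to 1 (shut at 1, half-way at 0, fully open at -1), set as the call begins (left out, the last holds). The fingers move at their own pace and stop on an object; the grip force is fixed at half the most. Time passes only in rows, so rows that repeat a pose let the fingers close. It gives the time, the measured TCP pose, the force, the opening and the grip force at its end, in the units of the state.
- read_state(): the state, without advancing time (a new reading comes with each control period).
- read_camera(name): name is "side" or "top"; returns a dict with "color" (480x640x3 uint8, red, green, blue), "intrinsics" (3x3 intrinsics, pixels), "k1" (the pictures are not rectified: a ray, as slopes to the right and down, at radius r is drawn at 1 + k1 r^2 times it, then the intrinsics apply), "position" and "rotation" of the camera in the world. Camera axes: x right, y down, z forward; pixel columns grow to the right and rows downward; lengths in m; the calibration is good to about 2 mm. A picture is of the moment at which its call begins. There is no depth.
- hand_in(): hands the job in; it is judged then, once.
Trained networks look in the newest picture that a camera, given by its name, has taken for a name from the list of things; names that differ only in an ending like _2 or _b are one class to them, and where a whole thing is asked for, a point or a joint stands for the part that bears it (a point fixed in the world has none). Each returns a list of dicts, best first, with "score" (0 to 1); they miss things now and then, are a little off and sometimes report something else, mostly with a low value. They report only what shows in the picture. A call takes as long as a camera call.
- look_for(camera, label): "at" ([x, y, z] in m, in world coordinates, good to about 4 mm: the middle of the surface that is visible of it).
- cut_out(camera, label): "pixels" (480x640 bool, what is visible of it).
The state is a dict: "time": time; "joint_pos": joint angles; "qvel": joint speeds; "joint_efforts": joint torques, N m; "tool_pos": TCP position; "tool_rot": TCP orientation; "ft_force": force on the tool from outside, world axes, zero at the start; "ft_torque": the same for the moment, N m; "width": opening from 0.0 (shut) to 1.0 (fully open); "grasp_force": force on a finger pad.
Only numpy, scipy, OpenCV 4.12 (cv2) and the standard library are available. Lean on these libraries where they do the work, as an engineer would, in place of code of your own. Each camera call takes 0.05 s, during which the arm holds its last target. There are 200 camera calls.

## Working session

There is one attempt and no reset: what is moved stays moved. The work goes in short steps, Python scripts to look and compute and a tool call to move; the robot and the scene stay as the last step left them, time stands still between calls to the robot, and variables do not carry over. Pictures are saved under pics/ and viewed, at most 10 in all, crops included, and the job is handed in when it is done.

Besides the shell and the picture viewer there is one more tool, called after "Emit:" as name(argument=value, ...), one argument or row to a line, values as JSON. apply_moves: Moves the arm, as the interface text tells. Its arguments: {"type":"object","properties":{"series":{"type":"array"},"gripper":{"type":"number"}},"required":["series"]}

```bash
mkdir -p pics; ls
cat > h.py <<'E'
import numpy as np, cv2
from rig import *
def proj(c,P):
    P=np.atleast_2d(P); q=(P-np.array(c["position"]))@np.array(c["rotation"]); s=q[:,:2]/q[:,2:]
    s=s*(1+c["k1"]*(s**2).sum(1,keepdims=True)); K=np.array(c["intrinsics"])
    return s@np.diag([K[0,0],K[1,1]])+K[:2,2]
def back(c,uv,z):
    K=np.array(c["intrinsics"]); uv=np.atleast_2d(uv).astype(float)
    d=(uv-K[:2,2])/[K[0,0],K[1,1]]; s=d.copy()
    for _ in range(20): s=d/(1+c["k1"]*(s**2).sum(1,keepdims=True))
    r=np.c_[s,np.ones(len(s))]@np.array(c["rotation"]).T; p=np.array(c["position"])
    return p+r*((z-p[2])/r[:,2:])
def save(c,n,crop=None,k=1):
    im=c["color"][:,:,::-1]
    if crop: im=im[crop[1]:crop[3],crop[0]:crop[2]]
    cv2.imwrite(f"pics/{n}.png",cv2.resize(im,None,fx=k,fy=k,interpolation=cv2.INTER_CUBIC))
E
python3 - <<'E'
from h import *
np.set_printoptions(precision=4,suppress=True)
print(grip_point_offset); s=read_state(); print(s)
for n in("top","side"):
    c=read_camera(n); save(c,n+"0"); print(n,c["position"],c["rotation"],c["intrinsics"],c["k1"])
    for l in("stand","tongue","spindle","nose","disc_grip","disc_tab","separator_grip","separator_tab","pepper_grinder","milk_pitcher","garlic"):
        for d in look_for(n,l)[:2]: print(l,np.round(d["at"],4),round(d["score"],2),proj(c,d["at"])[0].round())
E
```

```text
pics
0.0187
{'time': 0.0, 'joint_pos': array([-1.3702,  0.3339,  0.0399,  1.4663, -0.0134,  1.3433, -0.0585]), 'qvel': array([ 0.0014, -0.0006,  0.0002,  0.0012,  0.0013,  0.0002,  0.0007]), 'joint_efforts': array([  0.0012, -65.8569,   1.3664, -40.554 ,   0.0168,   0.0127,
        -0.    ]), 'tool_pos': array([0.1918, 0.6205, 0.2035]), 'tool_rot': array([-0.0001,  0.1493,  0.9888, -0.0008]), 'ft_force': array([-0.118 , -0.0629,  0.5177]), 'ft_torque': array([ 0.0298, -0.0068, -0.0407]), 'grasp_force': 0.0, 'width': 0.9991352411093847}
top [0.4844 0.2808 1.018 ] [-0.0109  0.711  -0.7026  0.0277] [[569.4315   0.     320.0512]
 [  0.     569.4315 237.681 ]
 [  0.       0.       1.    ]] -0.12642811902616044Traceback (most recent call last):
  File "<stdin>", line 7, in <module>
  File "h.py", line 4, in proj
    P=np.atleast_2d(P); q=(P-np.array(c["position"]))@np.array(c["rotation"]); s=q[:,:2]/q[:,2:]
                          ~~~~~~~~~~~~~~~~~~~~~~~~~~~^~~~~~~~~~~~~~~~~~~~~~~~
ValueError: matmul: Input operand 1 has a mismatch in its core dimension 0, with gufunc signature (n?,k),(k,m?)->(n?,m?) (size 4 is different from 3)
```

```bash
sed -i 's/np.array(c\["rotation"\])/RM(c)/g; s/^from rig import \*/from rig import *\nfrom scipy.spatial.transform import Rotation as Rot\ndef RM(c): return Rot.from_quat(np.roll(c["rotation"],-1)).as_matrix()/' h.py
python3 - <<'E'
from h import *
np.set_printoptions(precision=4,suppress=True)
for n in("top","side"):
    c=read_camera(n); save(c,n+"0"); print(n,c["position"],RM(c)[:,2])
    for l in("stand","spindle","nose","disc_grip","disc_tab","separator_grip","separator_tab","pepper_grinder","milk_pitcher","garlic"):
        for d in look_for(n,l)[:2]: print(l,np.round(d["at"],4),round(d["score"],2),proj(c,d["at"])[0].round())
E
```

```text
top [0.4844 0.2808 1.018 ] [ 0.0546 -0.0234 -0.9982]
stand [0.4525 0.133  0.0121] 0.91 [390. 288.]
spindle [0.4042 0.2702 0.0384] 0.67 [312. 316.]
spindle [0.4531 0.1354 0.0564] 0.66 [392. 288.]
nose [0.4563 0.1428 0.0575] 0.7 [388. 286.]
disc_grip [0.617  0.2349 0.0135] 0.85 [333. 194.]
disc_tab [0.6162 0.2351 0.0098] 0.89 [333. 195.]
separator_grip [0.5451 0.354  0.0125] 0.77 [265. 234.]
separator_grip [0.4584 0.1393 0.0581] 0.55 [390. 285.]
separator_tab [0.5436 0.3552 0.0089] 0.86 [265. 235.]
pepper_grinder [0.6569 0.1166 0.0926] 0.94 [407. 165.]
milk_pitcher [0.6523 0.4175 0.0478] 0.83 [228. 170.]
garlic [0.4022 0.2741 0.0361] 0.59 [310. 317.]
side [0.5275 0.9444 0.5559] [ 0.0202 -0.8141 -0.5804]
stand [0.4543 0.1467 0.0128] 0.7 [361. 229.]
spindle [0.4527 0.1453 0.0468] 0.61 [363. 215.]
nose [0.4537 0.1508 0.0476] 0.93 [362. 216.]
disc_grip [0.6121 0.2513 0.0081] 0.86 [281. 259.]
disc_tab [0.6177 0.2486 0.0076] 0.55 [278. 258.]
disc_tab [0.5423 0.3705 0.0126] 0.24 [314. 301.]
separator_grip [0.5429 0.3715 0.0116] 0.6 [314. 302.]
separator_tab [0.5462 0.3698 0.014 ] 0.63 [312. 300.]
pepper_grinder [0.6594 0.1187 0.0581] 0.95 [264. 200.]
milk_pitcher [0.6488 0.4342 0.0738] 0.63 [243. 298.]
milk_pitcher [0.5446 0.3706 0.0159] 0.23 [313. 300.]
garlic [0.4005 0.2853 0.0325] 0.77 [394. 264.]
garlic [0.657  0.1227 0.0534] 0.63 [265. 203.]
```

View pics/top0.png

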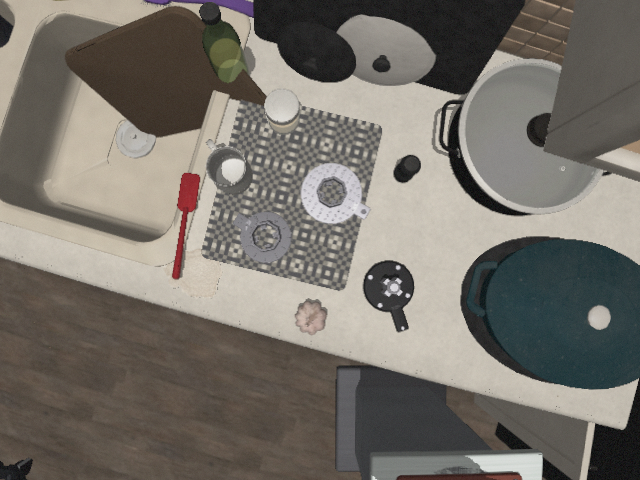

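View pics/side0.png

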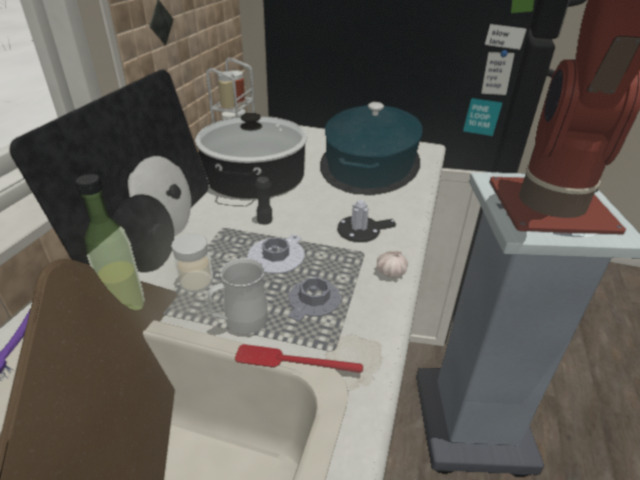

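```bash
cat >> h.py <<'E'
from scipy.optimize import least_squares
def outline(c,mask,z,R,tabR):
    m=mask.astype(np.uint8); cs,_=cv2.findContours(m,0,cv2.CHAIN_APPROX_NONE); k=max(cs,key=cv2.contourArea)[:,0,:]
    w=back(c,k,z)[:,:2]
    f=least_squares(lambda p:np.hypot(*(w-p).T)-R,w.mean(0),loss="soft_l1",f_scale=.001)
    d=w-f.x; r=np.hypot(*d.T); t=d[(r>R+.006)&(r<tabR+.008)]
    a=np.degrees(np.arctan2(*(t.mean(0)[::-1]))) if len(t) else None
    return f.x,a,r.max(),np.median(abs(r-R))
E
python3 - <<'E'
from h import *
np.set_printoptions(precision=4,suppress=True)
for n in("top","side"):
    c=read_camera(n)
    if n=="top": save(c,"topc",(220,140,440,340),3.6)
    for l,z,R,T in(("stand",.012,.046,.083),("disc_grip",.01,.055,.075),("separator_grip",.01,.046,.064)):
        for d in cut_out(n,l)[:1]: print(n,l,d["score"],d["pixels"].sum(),*outline(c,d["pixels"],z,R,T))
E
```

```text
top stand 0.96 2351 [0.4536 0.1353] -160.80530669937727 0.08091399831153756 0.0015882126080745927
top disc_grip 0.71 2740 [0.6193 0.2372] -119.38888564729186 0.07339977589084926 0.0016331371955496214
top separator_grip 0.81 1996 [0.541 0.355] 58.61409392394988 0.0636914981100892 0.0010597365349847843
side stand 0.85 1320 [0.4529 0.135 ] -176.3494931497068 0.10867472759487756 0.011006800090060664
side disc_grip 0.96 1509 [0.6188 0.2384] -116.77383396132606 0.06905519765790215 0.0017737756277351434
side separator_grip 0.79 1734 [0.5422 0.3562] 41.26066692783532 0.06588488251839915 0.001153631687566714
```

View pics/topc.png

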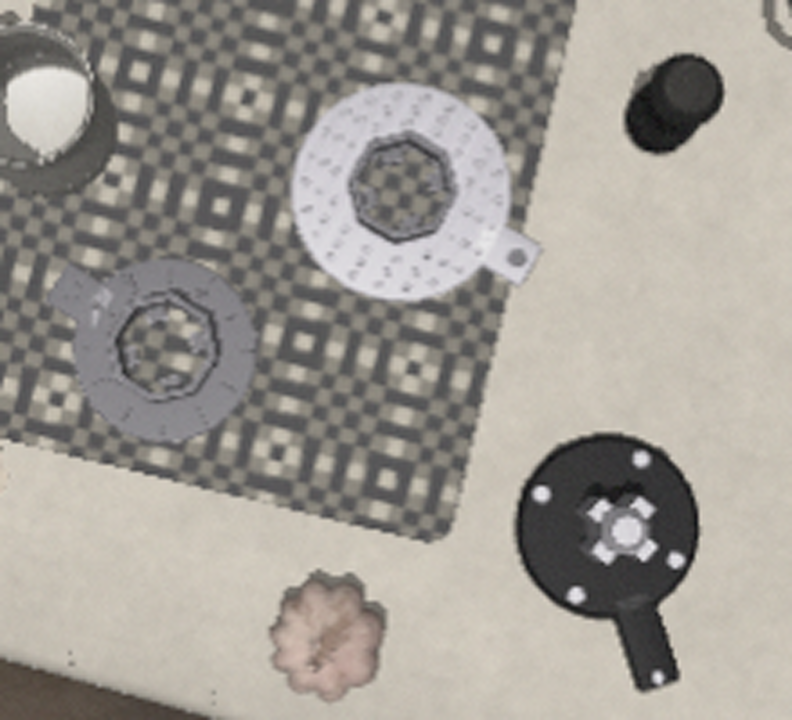

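Run:
```python
from h import *
np.set_printoptions(precision=4,suppress=True)
c=read_camera("top")
B=lambda p,z:back(c,np.array(p)/3.6+[220,140]-.36,z)[:,:2]
dc=B([(402,188)],.01);t=B([(524,263)],.01);print("disc",B([(402,193)],.01),t,np.degrees(np.arctan2(*(t-[.619,.2377])[0][::-1])))
t=B([(58,285),(101,300)],.01);print("sep",t,[np.degrees(np.arctan2(*(x-[.5415,.3555])[::-1])) for x in t])
t=B([(657,684)],.012);print("tongue",t,np.degrees(np.arctan2(*(t-[.4533,.1352])[0][::-1])))
s=B([(598,508),(643,508),(650,550),(604,552)],.06);m=s.mean(0);print("spl",s,m,[np.degrees(np.arctan2(*(x-m)[::-1]))%90 for x in s]);print("nose",B([(627,531)],.073))
r=Rot.from_quat(np.roll(read_state()["tool_rot"],-1)).as_matrix();print(r)
```

```text
disc [[0.6192 0.2379]] [[0.5852 0.1771]] -119.15691678457229
sep [[0.5713 0.4072]
 [0.5641 0.3858]] [np.float64(60.05725250088923), np.float64(53.274350706094154)]
tongue [[0.3782 0.1099]] -161.41212629244504
spl [[0.4655 0.1466]
 [0.4657 0.1254]
 [0.446  0.1219]
 [0.4449 0.1436]] [0.4555 0.1344] [np.float64(50.83422942965698), np.float64(48.341654141321555), np.float64(52.65953425628014), np.float64(48.8750232200714)]
nose [[0.4552 0.1349]]
[[-0.9554  0.2954 -0.    ]
 [ 0.2954  0.9554 -0.    ]
 [-0.     -0.     -1.    ]]
```

Emit:
apply_moves(
  series=[-1.16,-0.53,0.1,0,0,0,-2.32,-1.06,0.2,0,0,0,-3.48,-1.6,0.3,0,0,0,-4.64,-2.13,0.4,0,0,0,-5.8,-2.66,0.5,0,0,0],
  gripper=-1,
)

```text
time: 2.15
tool_pos: [0.3357, 0.4922, 0.1895]
tool_rot: [0.0, 0.149, 0.989, 0.0]
ft_force: [0.5, 0.4, -0.3]
width: 0.997
grasp_force: 0.0
```

Emit:
apply_moves(
  series=[-1.16,-0.53,0.1,0,0,0,-2.32,-1.06,0.2,0,0,0,-3.48,-1.6,0.3,0,0,0,-4.64,-2.13,0.4,0,0,0,-5.8,-2.66,0.5,0,0,0],
)

```text
time: 2.65
tool_pos: [0.4783, 0.3646, 0.1745]
tool_rot: [0.0, 0.149, 0.989, 0.0]
ft_force: [0.4, -0.8, -0.0]
width: 1.0
grasp_force: 0.0
```

Emit:
apply_moves(
  series=[-1.16,-0.53,0.5,0,0,0.3,-2.32,-1.06,1,0,0,0.6,-3.48,-1.6,1.6,0,0,0.9,-4.64,-2.13,2.2,0,0,1.2,-5.8,-2.66,2.4,0,0,1.475],
)

```text
time: 3.15
tool_pos: [0.6199, 0.2367, 0.1003]
tool_rot: [-0.001, 0.251, 0.968, -0.001]
ft_force: [-0.2, 0.6, -0.9]
width: 0.998
grasp_force: 0.0
```

Emit:
apply_moves(
  series=[0,0,1,0,0,0,0,0,2,0,0,0,0,0,2.6,0,0,0,0,0,3,0,0,0,0,0,3,0,0,0],
)

```text
time: 3.65
tool_pos: [0.619, 0.2378, 0.0108]
tool_rot: [-0.001, 0.25, 0.968, -0.001]
ft_force: [-0.5, -0.6, 0.2]
width: 1.002
grasp_force: 0.0
```

Emit:
apply_moves(
  series=[0,0,0,0,0,0,0,0,0,0,0,0,0,0,0,0,0,0,0,0,0,0,0,0,0,0,0,0,0,0],
  gripper=0.6,
)

```text
time: 4.15
tool_pos: [0.6202, 0.2382, 0.0129]
tool_rot: [0.0, 0.25, 0.968, 0.0]
ft_force: [-0.1, -0.7, -0.1]
width: 0.198
grasp_force: 0.0
```

Run:
```python
from h import *
c=read_camera("side"); d=read_camera("top"); print(read_state()["tool_pos"],read_state()["width"],read_state()["ft_force"])
a=c["color"][150:350,200:420]; b=d["color"][130:330,200:420]
cv2.imwrite("pics/g1.png",cv2.resize(np.hstack([a,b])[:,:,::-1],(800,364),interpolation=cv2.INTER_CUBIC))
```

```text
[0.62004851 0.2380968  0.01261601] 0.1980852166377099 [-0.20825445  0.62702179 -0.39397907]
```

View pics/g1.png

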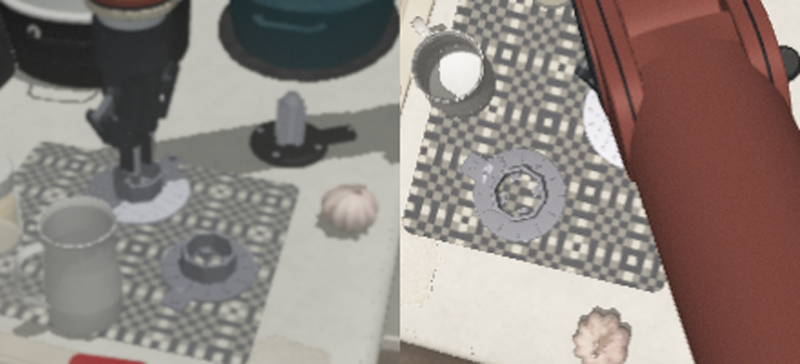

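Emit:
apply_moves(
  series=[0,0,-0.6,0,0,0,0,0,-1.4,0,0,0,0,0,-1.4,0,0,0],
)

```text
time: 4.55
tool_pos: [0.6221, 0.2388, 0.0579]
tool_rot: [0.002, 0.25, 0.968, 0.002]
ft_force: [-0.3, 0.3, 0.3]
width: 0.203
grasp_force: 0.0
```

Emit:
apply_moves(
  series=[0,0,0,0,0,0,0,0,0,0,0,0,0,0,0,0,0,0,0,0,0,0,0,0],
  gripper=-1,
)

```text
time: 4.95
tool_pos: [0.6195, 0.2379, 0.0536]
tool_rot: [-0.0, 0.25, 0.968, -0.0]
ft_force: [-0.0, 0.2, -0.9]
width: 0.872
grasp_force: 0.0
```

Run:
```python
from h import *
c=read_camera("side"); print(read_state()["tool_pos"],read_state()["width"],read_state()["ft_force"])
for d in cut_out("side","disc_grip")[:1]: print(d["score"],d["pixels"].sum(),*outline(c,d["pixels"],.01,.055,.075))
a=c["color"][150:270,220:340]
cv2.imwrite("pics/g2.png",cv2.resize(a[:,:,::-1],(600,600),interpolation=cv2.INTER_CUBIC))
```

```text
[0.61962292 0.23793939 0.05376024] 0.9424177546301336 [-0.24824058  0.58563877  0.04043754]
0.79 1575 [0.62062916 0.2379784 ] -118.15525609479063 0.07374321910004505 0.001813323939693079
```

View pics/g2.png

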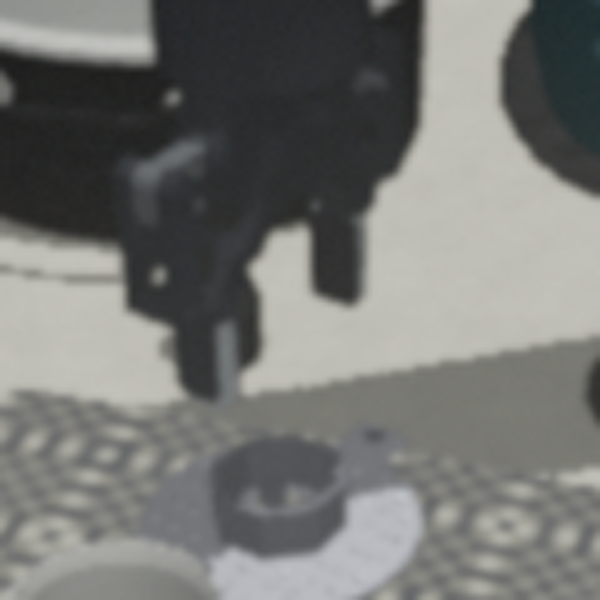

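Run:
```python
from h import *
c=read_camera("side")
d=np.array([np.cos(np.radians(61)),np.sin(np.radians(61))])
for s in(1,-1):
  for z in(.055,.065,.075): print(s,z,proj(c,[*(np.array([.6195,.238])+s*.05*d),z])[0].round(1))
```

```text
1 0.055 [260.8 248.1]
1 0.065 [260.5 243.7]
1 0.075 [260.2 239.2]
-1 0.055 [291.4 222.3]
-1 0.065 [291.4 218.1]
-1 0.075 [291.3 213.7]
```

Emit:
apply_moves(
  series=[0,0,1.0,0,0,0,0,0,1.6,0,0,0,0,0,1.8,0,0,0,0,0,1.9,0,0,0,0,0,1.93,0,0,0],
  gripper=-1,
)

```text
time: 5.6
tool_pos: [0.6204, 0.2382, -0.003]
tool_rot: [0.0, 0.25, 0.968, 0.0]
ft_force: [-0.1, 0.3, 0.9]
width: 1.0
grasp_force: 0.0
```

Emit:
apply_moves(
  series=[0,0,0,0,0,0,0,0,0,0,0,0,0,0,0,0,0,0,0,0,0,0,0,0,0,0,0,0,0,0],
  gripper=0.6,
)

```text
time: 6.1
tool_pos: [0.6207, 0.2383, -0.0021]
tool_rot: [0.001, 0.25, 0.968, 0.001]
ft_force: [-0.9, 0.1, 5.2]
width: 0.559
grasp_force: 61.4
```

Emit:
apply_moves(
  series=[0,0,-0.1,0,0,0,0,0,-0.1,0,0,0,0,0,-0.1,0,0,0,0,0,-0.1,0,0,0],
  gripper=-0.8,
)

```text
time: 6.5
tool_pos: [0.6199, 0.2381, -0.0005]
tool_rot: [-0.0, 0.25, 0.968, -0.0]
ft_force: [-0.4, 0.3, -0.3]
width: 0.902
grasp_force: 0.0
```

Emit:
apply_moves(
  series=[0,0,0,0,0,1,0,0,0,0,0,2,0,0,0,0,0,3,0,0,0,0,0,4,0,0,0,0,0,5],
)

```text
time: 7.0
tool_pos: [0.6199, 0.2381, -0.0006]
tool_rot: [-0.0, 0.569, 0.823, -0.0]
ft_force: [0.5, -0.4, 0.3]
width: 0.899
grasp_force: 0.0
```

Emit:
apply_moves(
  series=[0,0,0,0,0,1,0,0,0,0,0,2,0,0,0,0,0,3,0,0,0,0,0,4,0,0,0,0,0,5],
)

```text
time: 7.5
tool_pos: [0.6199, 0.2382, -0.0006]
tool_rot: [-0.0, 0.816, 0.579, -0.0]
ft_force: [-0.6, -0.4, -1.1]
width: 0.902
grasp_force: 0.0
```

Emit:
apply_moves(
  series=[0,0,0,0,0,1,0,0,0,0,0,1.25,0,0,0,0,0,1.25],
)

```text
time: 7.8
tool_pos: [0.6198, 0.2382, -0.0007]
tool_rot: [0.0, 0.862, 0.508, -0.0]
ft_force: [0.1, -0.4, 0.1]
width: 0.899
grasp_force: 0.0
```

Emit:
apply_moves(
  series=[0,0,0,0,0,0,0,0,0,0,0,0,0,0,0,0,0,0,0,0,0,0,0,0],
  gripper=0.6,
)

```text
time: 8.2
tool_pos: [0.6201, 0.2381, 0.0002]
tool_rot: [-0.0, 0.861, 0.508, 0.0]
ft_force: [-2.3, -0.6, 5.9]
width: 0.547
grasp_force: 60.6
```

Emit:
apply_moves(
  series=[0,0,-0.5,0,0,0,0,0,-1.2,0,0,0,0,0,-2.2,0,0,0,0,0,-3,0,0,0,0,0,-3,0,0,0],
)

```text
time: 8.7
tool_pos: [0.6223, 0.2385, 0.0942]
tool_rot: [0.0, 0.862, 0.508, 0.003]
ft_force: [0.2, -0.2, -1.9]
width: 0.549
grasp_force: 61.8
```

Emit:
apply_moves(
  series=[-1.0,-0.5,0,0,0,0.2,-2.2,-1.2,0,0,0,0.6,-3.4,-1.9,0,0,0,1,-4.6,-2.6,0,0,0,1.3,-5.65,-3.2,0,0,0,1.44],
)

```text
time: 9.2
tool_pos: [0.4517, 0.135, 0.0887]
tool_rot: [-0.0, 0.908, 0.418, -0.001]
ft_force: [-1.0, -0.7, -0.6]
width: 0.552
grasp_force: 62.0
```

Run:
```python
from h import *
c=read_camera("side"); s=read_state(); print(s["tool_pos"],s["tool_rot"],s["width"],s["ft_force"],s["joint_pos"])
z=s["tool_pos"][2]+.0102
for d in cut_out("side","disc_grip")[:1]: print(d["score"],d["pixels"].sum(),*outline(c,d["pixels"],z,.055,.075))
t=read_camera("top")
a=c["color"][130:270,290:430]; b=t["color"][210:350,320:460]
cv2.imwrite("pics/g3.png",cv2.resize(np.hstack([a,b])[:,:,::-1],(800,400),interpolation=cv2.INTER_CUBIC))
```

```text
[0.4471359  0.13147907 0.08786439] [-0.00146255  0.90927509  0.41618279 -0.00292468] 0.5464251784691471 [-3.67318735 -5.14072994 -5.24270473] [-1.22693593  0.05943593  0.88819657  2.06888914 -0.05617683  1.04196688
 -1.02325665]
0.7 1240 [0.45356257 0.13832765] -110.05555358273256 0.0754290084144951 0.0015609753729021736
```

View pics/g3.png

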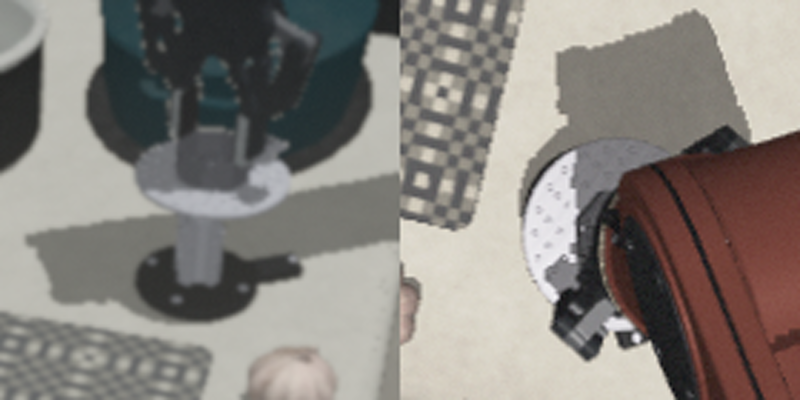

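Emit:
apply_moves(
  series=[0,0,0,0,0,0,0,0,0,0,0,0,0,0,0,0,0,0],
)

```text
time: 9.65
tool_pos: [0.4546, 0.1364, 0.0895]
tool_rot: [0.001, 0.908, 0.419, -0.0]
ft_force: [0.1, -0.2, -1.2]
width: 0.55
grasp_force: 62.1
```

Run:
```python
from h import *
s=read_state(); print(s["tool_pos"],s["tool_rot"],s["width"],s["ft_force"])
c=read_camera("side");z=s["tool_pos"][2]+.01
for d in cut_out("side","disc_grip")[:1]: print(d["score"],d["pixels"].sum(),*outline(c,d["pixels"],z,.055,.075))
s=read_state(); print(s["tool_pos"])
```

```text
[0.45456493 0.13637415 0.08949333] [ 6.97543981e-04  9.08109629e-01  4.18731907e-01 -7.46635704e-05] 0.5495918254951031 [ 0.09055334 -0.23155638 -1.20428836]
0.57 1292 [0.45633768 0.1397944 ] -109.2114169970803 0.07523235979828646 0.0019799951951932557
[0.45431546 0.13620873 0.08937827]
```

Emit:
apply_moves(
  series=[0,0.03,0.3,0,0,0,0,0.03,0.6,0,0,0,0,0.03,0.8,0,0,0,0,0.03,0.9,0,0,0,0,0.03,0.95,0,0,0],
)

```text
time: 10.25
tool_pos: [0.4543, 0.1355, 0.0605]
tool_rot: [0.0, 0.908, 0.419, -0.0]
ft_force: [0.2, -0.5, -0.7]
width: 0.547
grasp_force: 62.1
```

Emit:
apply_moves(
  series=[0,0,0.1,0,0,0,0,0,0.15,0,0,0,0,0,0.2,0,0,0,0,0,0.2,0,0,0],
)

```text
time: 10.65
tool_pos: [0.4547, 0.1358, 0.0551]
tool_rot: [-0.0, 0.908, 0.419, 0.0]
ft_force: [-0.2, -0.6, -1.9]
width: 0.546
grasp_force: 62.3
```

Emit:
apply_moves(
  series=[0,0,0.05,0,0,0,0,0,0.1,0,0,0,0,0,0.1,0,0,0],
)

```text
time: 10.95
tool_pos: [0.4548, 0.1359, 0.0522]
tool_rot: [-0.0, 0.908, 0.419, 0.0]
ft_force: [-0.5, -0.9, 3.8]
width: 0.545
grasp_force: 63.0
```

Emit:
apply_moves(
  series=[0,0,0,0,0,0.25,0,0,0,0,0,0.5,0,0,0,0,0,0.75,0,0,0,0,0,1,0,0,0,0,0,1],
)

```text
time: 11.45
tool_pos: [0.4551, 0.1359, 0.0523]
tool_rot: [0.0, 0.935, 0.354, 0.0]
ft_force: [0.8, 0.1, 4.0]
width: 0.547
grasp_force: 62.9
```

Emit:
apply_moves(
  series=[0,0,0,0,0,-1,0,0,0,0,0,-1.4,0,0,0,0,0,-1.7,0,0,0,0,0,-2,0,0,0,0,0,-2],
)

```text
time: 11.95
tool_pos: [0.4546, 0.1355, 0.0521]
tool_rot: [0.0, 0.876, 0.482, -0.0]
ft_force: [-0.8, -1.4, 4.0]
width: 0.55
grasp_force: 63.2
```

Run:
```python
from h import *
im=cv2.imread("pics/top0.png"); c=read_camera("top"); K=14; x0,y0=364,260
cr=cv2.resize(im[y0:y0+50,x0:x0+54],None,fx=K,fy=K,interpolation=cv2.INTER_CUBIC)
cr=cv2.resize(cr,None,fx=1,fy=1)
ctr=np.array([.4547,.1355])
def poly(P,col):
    q=(proj(c,P)-[x0,y0]+.5)*K-.5; cv2.polylines(cr,[q.round().astype(int)],True,col,1)
th=np.linspace(0,2*np.pi,80)
circ=lambda r,z:np.c_[ctr[0]+r*np.cos(th),ctr[1]+r*np.sin(th),0*th+z]
poly(circ(.0175,.06),(0,255,0)); poly(circ(.007,.073),(0,0,255)); poly(circ(.046,.012),(255,255,0)); poly(circ(.0115,.06),(0,165,255))
for k in range(4):
    a=np.radians(47+90*k); u=np.array([np.cos(a),np.sin(a)]);v=np.array([-u[1],u[0]])
    P=[ctr+u*r+v*s for r,s in((.0125,-.005),(.0175,-.005),(.0175,.005),(.0125,.005))]
    poly(np.c_[P,np.full(4,.06)],(255,0,255))
cv2.imwrite("pics/sp.png",cr)
```

```text
(no output)
```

View pics/sp.png

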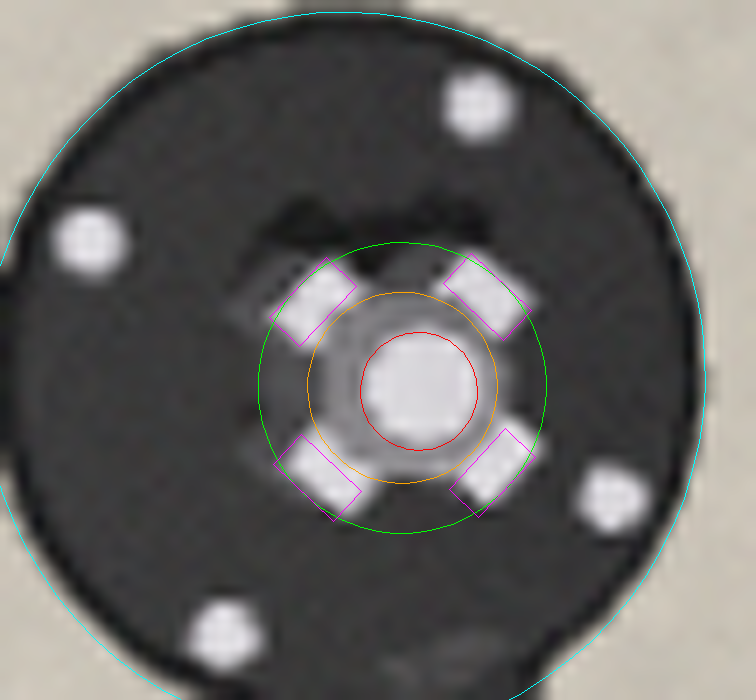

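Emit:
apply_moves(
  series=[0,0.05,0,0,0,0,0,0.05,0,0,0,0.6,0,0.05,0,0,0,1,0,0.05,0,0,0,1.25,0,0.05,0,0,0,1.4],
)

```text
time: 12.5
tool_pos: [0.4559, 0.1349, 0.0518]
tool_rot: [0.0, 0.92, 0.392, 0.0]
ft_force: [1.7, -1.5, -2.3]
width: 0.548
grasp_force: 62.1
```

Emit:
apply_moves(
  series=[0,0,0,0,0,0.2,0,0,0,0,0,0.4,0,0,0,0,0,0.4],
)

```text
time: 12.8
tool_pos: [0.4559, 0.1345, 0.0519]
tool_rot: [0.0, 0.93, 0.367, -0.0]
ft_force: [2.4, -2.7, -2.6]
width: 0.549
grasp_force: 62.0
```

Emit:
apply_moves(
  series=[0,0.02,0.08,0,0,0,0,0.02,0.16,0,0,0,0,0.02,0.24,0,0,0,0,0.02,0.32,0,0,0,0,0.02,0.4,0,0,0],
)

```text
time: 13.3
tool_pos: [0.4564, 0.1344, 0.0401]
tool_rot: [-0.0, 0.93, 0.367, 0.0]
ft_force: [-0.0, -3.3, 6.1]
width: 0.551
grasp_force: 63.5
```

Emit:
apply_moves(
  series=[-0.01,0.015,0,0,0,-0.25,-0.01,0.015,0,0,0,-0.25],
)

```text
time: 13.5
tool_pos: [0.4559, 0.1341, 0.0396]
tool_rot: [-0.0, 0.923, 0.384, -0.0]
ft_force: [1.0, -1.9, -0.9]
width: 0.543
grasp_force: 62.3
```

Run:
```python
from h import *
s=read_state(); print(s["tool_pos"],s["width"],s["ft_force"],s["ft_torque"])
```

```text
[0.45592124 0.13411093 0.03962874] 0.5429025799068566 [ 0.96748539 -1.88550003 -0.87250831] [-0.19432219 -0.15524727  0.00894231]
```

Relieved. Continue down in steps.

Emit:
apply_moves(
  series=[0,0.01,0.1,0,0,0,0,0.01,0.2,0,0,0,0,0.01,0.3,0,0,0,0,0.01,0.4,0,0,0,0,0.01,0.4,0,0,0],
)

```text
time: 14.0
tool_pos: [0.4562, 0.1337, 0.0275]
tool_rot: [0.0, 0.924, 0.383, -0.0]
ft_force: [-0.0, 0.8, -1.5]
width: 0.549
grasp_force: 62.3
```

Emit:
apply_moves(
  series=[0,0,0,0,0,0.7,0,0,0,0,0,1.5,0,0,0,0,0,2.3,0,0,0,0,0,3,0,0,0,0,0,3.5],
)

```text
time: 14.5
tool_pos: [0.4561, 0.1339, 0.0277]
tool_rot: [0.0, 0.989, 0.147, -0.0]
ft_force: [0.2, 1.0, -5.6]
width: 0.546
grasp_force: 62.4
```

Emit:
apply_moves(
  series=[0,0,0,0,0,-0.25,0,0,0.1,0,0,-0.3,0,0,0.2,0,0,-0.3,0,0,0.3,0,0,-0.3,0,0,0.4,0,0,-0.3],
)

```text
time: 15.0
tool_pos: [0.4565, 0.1337, 0.0157]
tool_rot: [0.0, 0.986, 0.169, -0.0]
ft_force: [-0.3, -0.3, -1.5]
width: 0.546
grasp_force: 63.2
```

Emit:
apply_moves(
  series=[0,0,0.1,0,0,0,0,0,0.18,0,0,0,0,0,0.24,0,0,0,0,0,0.28,0,0,0,0,0,0.28,0,0,0],
)

```text
time: 15.5
tool_pos: [0.4565, 0.1337, 0.0075]
tool_rot: [0.0, 0.986, 0.169, -0.0]
ft_force: [-0.1, 0.2, -1.5]
width: 0.543
grasp_force: 63.0
```

Emit:
apply_moves(
  series=[0,0,0.03,0,0,0,0,0,0.06,0,0,0,0,0,0.06,0,0,0],
)

```text
time: 15.8
tool_pos: [0.4566, 0.1337, 0.007]
tool_rot: [-0.001, 0.986, 0.169, -0.0]
ft_force: [-9.0, -1.8, 23.1]
width: 0.548
grasp_force: 67.5
```

Emit:
apply_moves(
  series=[0,0,-0.07,0,0,0,0,0,-0.07,0,0,0,0,0,-0.07,0,0,0,0,0,-0.07,0,0,0],
  gripper=-1,
)

```text
time: 16.2
tool_pos: [0.4565, 0.1337, 0.0079]
tool_rot: [0.0, 0.986, 0.169, 0.0]
ft_force: [-0.1, -0.1, -0.3]
width: 0.999
grasp_force: 0.0
```

Emit:
apply_moves(
  series=[0,0,-0.5,0,0,0,0,0,-1.5,0,0,0,0,0,-2.6,0,0,0,0,0,-3.5,0,0,0],
)

```text
time: 16.6
tool_pos: [0.4568, 0.1334, 0.1142]
tool_rot: [0.0, 0.986, 0.169, 0.0]
ft_force: [-0.1, -0.1, -0.2]
width: 0.996
grasp_force: 0.0
```

Emit:
apply_moves(
  series=[1.03,-1.2,0,0,0,-0.99,2.06,-2.4,0,0,0,-1.98,3.1,-3.6,0,0,0,-2.96,4.13,-4.82,0,0,0,-3.95,5.16,-6.03,0,0,0,-4.94],
)

```text
time: 17.1
tool_pos: [0.5422, 0.3581, 0.1121]
tool_rot: [-0.0, 0.869, 0.495, -0.0]
ft_force: [0.8, 1.1, 1.1]
width: 0.997
grasp_force: 0.0
```

Emit:
apply_moves(
  series=[0,0,0,0,0,0,0,0,0,0,0,0,0,0,0,0,0,0],
)

```text
time: 17.4
tool_pos: [0.5422, 0.3544, 0.1127]
tool_rot: [0.0, 0.871, 0.492, -0.0]
ft_force: [0.8, 0.5, -0.6]
width: 0.998
grasp_force: 0.0
```

Run:
```python
from h import *
t=read_camera("top")
for l,z,R,T in(("disc_grip",.017,.055,.075),("separator_grip",.01,.046,.064)):
    for d in cut_out("top",l)[:1]: print("top",l,d["score"],d["pixels"].sum(),*outline(t,d["pixels"],z,R,T))
c=read_camera("side")
for l,z,R,T in(("disc_grip",.017,.055,.075),("separator_grip",.01,.046,.064)):
    for d in cut_out("side",l)[:1]: print("side",l,d["score"],d["pixels"].sum(),*outline(c,d["pixels"],z,R,T))
a=c["color"][170:330,240:440]; b=t["color"][190:350,280:480]
cv2.imwrite("pics/g4.png",cv2.resize(np.hstack([a,b])[:,:,::-1],(800,320),interpolation=cv2.INTER_CUBIC))
```

```text
top disc_grip 0.66 2814 [0.45442573 0.13465013] -160.61631717595097 0.0741227332632904 0.0009458384315116329
side disc_grip 0.95 820 [0.42574279 0.15390919] 26.23449274019574 0.06700190738153575 0.006498308991322345
side separator_grip 0.87 1671 [0.54342861 0.35567754] 48.95866612280132 0.06463905356238131 0.001446336447621148
```

View pics/g4.png

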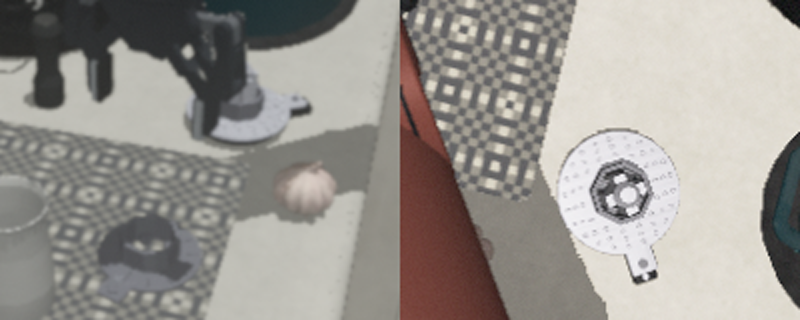

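Emit:
apply_moves(
  series=[0,0,1.2,0,0,0,0,0,2.4,0,0,0,0,0,3.3,0,0,0,0,0,3.6,0,0,0,0,0,3.7,0,0,0],
)

```text
time: 18.2
tool_pos: [0.5417, 0.3555, 0.0014]
tool_rot: [0.0, 0.87, 0.492, -0.001]
ft_force: [0.3, 0.0, 0.6]
width: 0.998
grasp_force: 0.0
```

Emit:
apply_moves(
  series=[0,0,0,0,0,0,0,0,0,0,0,0,0,0,0,0,0,0,0,0,0,0,0,0,0,0,0,0,0,0],
  gripper=0.6,
)

```text
time: 18.7
tool_pos: [0.544, 0.3564, 0.0041]
tool_rot: [-0.0, 0.87, 0.492, 0.002]
ft_force: [-0.2, -0.2, 0.1]
width: 0.198
grasp_force: 0.0
```

Emit:
apply_moves(
  series=[0,0,-0.7,0,0,0,0,0,-1.5,0,0,0,0,0,-1.5,0,0,0],
)

```text
time: 19.0
tool_pos: [0.5441, 0.357, 0.0507]
tool_rot: [-0.001, 0.87, 0.493, 0.003]
ft_force: [1.6, -0.4, -0.3]
width: 0.199
grasp_force: 0.0
```

Emit:
apply_moves(
  series=[0,0,0,0,0,0,0,0,0,0,0,0,0,0,0,0,0,0,0,0,0,0,0,0,0,0,0,0,0,0],
  gripper=-1,
)

```text
time: 19.5
tool_pos: [0.5419, 0.3557, 0.0465]
tool_rot: [0.0, 0.87, 0.493, -0.0]
ft_force: [0.2, -0.5, 0.3]
width: 1.002
grasp_force: 0.0
```

Run:
```python
from h import *
c=read_camera("side");print(read_state()["tool_pos"],read_state()["width"])
for d in cut_out("side","separator_grip")[:1]: print(d["score"],d["pixels"].sum(),*outline(c,d["pixels"],.01,.046,.064))
```

```text
[0.54195649 0.35578081 0.04658553] 0.9980659867575488
0.81 1631 [0.54388306 0.35551007] 53.55108768660341 0.06392378855197794 0.0017432133499078219
```

Emit:
apply_moves(
  series=[0,0,0.8,0,0,0,0,0,1.4,0,0,0,0,0,1.6,0,0,0,0,0,1.75,0,0,0,0,0,1.85,0,0,0],
)

```text
time: 20.1
tool_pos: [0.5423, 0.3559, -0.0086]
tool_rot: [0.0, 0.87, 0.493, 0.0]
ft_force: [0.2, 0.7, 0.2]
width: 0.998
grasp_force: 0.0
```

Emit:
apply_moves(
  series=[0,0,0,0,0,0,0,0,0,0,0,0,0,0,0,0,0,0,0,0,0,0,0,0],
  gripper=0.6,
)

```text
time: 20.5
tool_pos: [0.5427, 0.3562, -0.0076]
tool_rot: [-0.0, 0.87, 0.493, 0.001]
ft_force: [-0.2, 0.3, 5.4]
width: 0.561
grasp_force: 62.5
```

Emit:
apply_moves(
  series=[0,0,0,0,0,0,0,0,0,0,0,0,0,0,0,0,0,0,0,0,0,0,0,0],
  gripper=-0.8,
)

```text
time: 20.9
tool_pos: [0.5419, 0.3559, -0.0087]
tool_rot: [0.0, 0.87, 0.493, -0.0]
ft_force: [0.3, 0.5, -0.4]
width: 0.896
grasp_force: 0.0
```

Emit:
apply_moves(
  series=[0,0,0,0,0,-1,0,0,0,0,0,-2,0,0,0,0,0,-3,0,0,0,0,0,-4,0,0,0,0,0,-5],
)

```text
time: 21.4
tool_pos: [0.542, 0.3559, -0.0086]
tool_rot: [0.0, 0.647, 0.762, -0.0]
ft_force: [0.2, -0.2, -0.2]
width: 0.899
grasp_force: 0.0
```

Emit:
apply_moves(
  series=[0,0,0,0,0,-1,0,0,0,0,0,-2,0,0,0,0,0,-3,0,0,0,0,0,-4,0,0,0,0,0,-5],
)

```text
time: 21.9
tool_pos: [0.542, 0.3558, -0.0087]
tool_rot: [0.0, 0.347, 0.938, -0.0]
ft_force: [0.6, -0.5, -0.3]
width: 0.901
grasp_force: 0.0
```

Emit:
apply_moves(
  series=[0,0,0,0,0,-1,0,0,0,0,0,-1.25,0,0,0,0,0,-1.25],
)

```text
time: 22.2
tool_pos: [0.5421, 0.3557, -0.0087]
tool_rot: [-0.0, 0.267, 0.964, -0.0]
ft_force: [0.1, 0.2, 0.1]
width: 0.902
grasp_force: 0.0
```

Emit:
apply_moves(
  series=[0,0,0,0,0,0,0,0,0,0,0,0,0,0,0,0,0,0,0,0,0,0,0,0],
  gripper=0.6,
)

```text
time: 22.6
tool_pos: [0.5424, 0.3561, -0.0082]
tool_rot: [0.0, 0.267, 0.964, 0.0]
ft_force: [-0.4, -0.2, 3.9]
width: 0.565
grasp_force: 63.1
```

Emit:
apply_moves(
  series=[0,0,-0.5,0,0,0,0,0,-1.2,0,0,0,0,0,-2.2,0,0,0,0,0,-3,0,0,0,0,0,-3.3,0,0,0],
)

```text
time: 23.1
tool_pos: [0.5433, 0.3566, 0.0939]
tool_rot: [0.001, 0.267, 0.964, 0.002]
ft_force: [0.3, -0.3, -0.0]
width: 0.566
grasp_force: 62.6
```

Emit:
apply_moves(
  series=[-0.2,-1.0,0,0,0,0,-0.44,-2.5,0,0,0,0,-0.7,-4,0,0,0,0,-0.97,-5.5,0,0,0,0,-1.2,-6.8,0,0,0,0],
)

```text
time: 23.6
tool_pos: [0.4664, 0.1602, 0.0899]
tool_rot: [-0.0, 0.267, 0.964, -0.0]
ft_force: [0.1, -0.0, -0.8]
width: 0.57
grasp_force: 62.6
```

Emit:
apply_moves(
  series=[-0.1,-0.6,0,0,0,1,-0.15,-0.9,0,0,0,2,-0.17,-1.02,0,0,0,3,-0.17,-1.02,0,0,0,4,-0.17,-1.02,0,0,0,4.94],
)

```text
time: 24.1
tool_pos: [0.456, 0.1333, 0.0902]
tool_rot: [-0.0, 0.58, 0.815, -0.0]
ft_force: [0.4, -0.1, -2.0]
width: 0.574
grasp_force: 62.6
```

Emit:
apply_moves(
  series=[0,0,0,0,0,0,0,0,0,0,0,0,0,0,0,0,0,0],
)

```text
time: 24.4
tool_pos: [0.4563, 0.1336, 0.0903]
tool_rot: [-0.0, 0.576, 0.818, -0.0]
ft_force: [0.6, -0.4, -1.1]
width: 0.563
grasp_force: 62.6
```

Emit:
apply_moves(
  series=[0,0,0.4,0,0,-0.1,0,0,0.8,0,0,-0.1,0,0,1.05,0,0,-0.1,0,0,1.2,0,0,-0.1,0,0,1.27,0,0,-0.1],
)

```text
time: 24.9
tool_pos: [0.4562, 0.1334, 0.0515]
tool_rot: [-0.0, 0.571, 0.821, -0.001]
ft_force: [0.5, -0.8, -1.5]
width: 0.569
grasp_force: 62.6
```

Emit:
apply_moves(
  series=[0,0,0.07,0,0,0,0,0,0.14,0,0,0,0,0,0.21,0,0,0,0,0,0.28,0,0,0,0,0,0.28,0,0,0],
)

```text
time: 25.4
tool_pos: [0.4564, 0.1336, 0.0437]
tool_rot: [-0.0, 0.571, 0.821, -0.0]
ft_force: [-0.3, 0.8, -1.2]
width: 0.565
grasp_force: 62.6
```

Emit:
apply_moves(
  series=[0,0,0.07,0,0,0,0,0,0.14,0,0,0,0,0,0.21,0,0,0,0,0,0.28,0,0,0,0,0,0.28,0,0,0],
)

```text
time: 25.9
tool_pos: [0.4563, 0.1336, 0.0352]
tool_rot: [-0.0, 0.571, 0.821, -0.0]
ft_force: [-0.1, 0.5, -2.0]
width: 0.571
grasp_force: 62.6
```

Emit:
apply_moves(
  series=[0,0,0.08,0,0,0,0,0,0.16,0,0,0,0,0,0.24,0,0,0,0,0,0.29,0,0,0,0,0,0.29,0,0,0],
)

```text
time: 26.4
tool_pos: [0.4564, 0.1336, 0.0266]
tool_rot: [-0.0, 0.571, 0.821, -0.0]
ft_force: [-0.5, 1.0, -1.4]
width: 0.563
grasp_force: 62.6
```

Emit:
apply_moves(
  series=[0,0,0.03,0,0,0,0,0,0.06,0,0,0,0,0,0.06,0,0,0],
)

```text
time: 26.7
tool_pos: [0.4566, 0.1337, 0.0256]
tool_rot: [-0.0, 0.571, 0.821, 0.0]
ft_force: [-3.9, -0.7, 9.0]
width: 0.566
grasp_force: 63.7
```

Contact with the disc's collar at the expected height. Release, rise and check.

Emit:
apply_moves(
  series=[0,0,-0.04,0,0,0,0,0,-0.04,0,0,0,0,0,-0.04,0,0,0,0,0,-0.04,0,0,0],
  gripper=-1,
)

```text
time: 27.1
tool_pos: [0.4566, 0.1336, 0.0262]
tool_rot: [0.0, 0.571, 0.821, -0.0]
ft_force: [0.6, -0.4, -0.8]
width: 0.995
grasp_force: 0.0
```

Emit:
apply_moves(
  series=[0,0,-0.5,0,0,0,0,0,-1.5,0,0,0,0,0,-2.6,0,0,0,0,0,-3.5,0,0,0],
)

```text
time: 27.5
tool_pos: [0.4568, 0.1335, 0.1328]
tool_rot: [0.0, 0.572, 0.821, 0.0]
ft_force: [0.4, 0.1, -0.4]
width: 1.005
grasp_force: 0.0
```

Emit:
apply_moves(
  series=[1.0,1.0,0,0,0,0,1.5,2,0,0,0,0,1.5,3.2,0,0,0,0,1.5,4.5,0,0,0,0,1.5,5.5,0,0,0,0],
)

```text
time: 28.0
tool_pos: [0.5972, 0.2342, 0.1307]
tool_rot: [0.0, 0.571, 0.821, -0.0]
ft_force: [0.3, -0.0, 0.6]
width: 0.997
grasp_force: 0.0
```

Run:
```python
from h import *
t=read_camera("top"); c=read_camera("side")
for n,k in(("top",t),("side",c)):
  for l,z,R,T in(("disc_grip",.017,.055,.075),("separator_grip",.044,.046,.064)):
    for d in cut_out(n,l)[:1]: print(n,l,d["score"],d["pixels"].sum(),*outline(k,d["pixels"],z,R,T))
a=c["color"][150:270,290:430]; b=t["color"][220:340,320:460]
cv2.imwrite("pics/g5.png",cv2.resize(np.hstack([a,b])[:,:,::-1],(800,343),interpolation=cv2.INTER_CUBIC))
```

```text
side disc_grip 0.97 727 [0.45799866 0.13505026] -161.42928622422656 0.07239769394447428 0.0033115501862439195
side separator_grip 0.74 939 [0.46082901 0.1363554 ] -55.58458849165018 0.06601593530754274 0.0020914995801156813
```

View pics/g5.png

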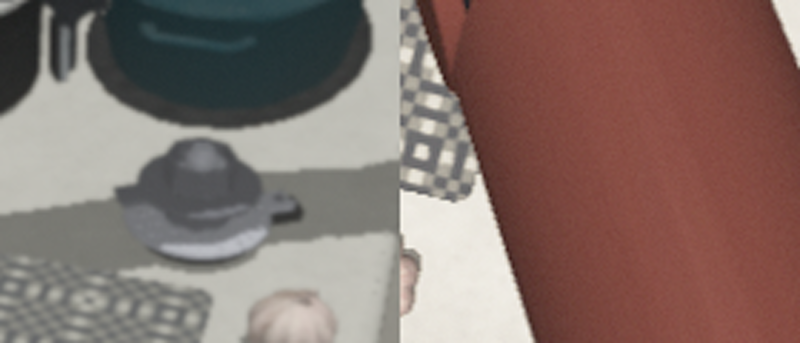

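```bash
python3 -c "
from rig import *
print(hand_in())"
```

```text
the job is handed in; nothing more can be done
None
```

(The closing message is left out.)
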